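# Load the watchmaker's roll-top cabinet

## Task

Get the watchmaker's bench ready for the day: raise the slatted roll-top shutter of the dust cabinet all the way until it stays open, then put every grey watch-movement box on the sloped rest inside, one to a lane, window up and lengthwise, and push each up the ramp under the clear plate until it rests against the top stop. Leave the shutter open and the other things on the bench where they are.

Things in the scene. Friction and masses are not known exactly. Their poses are not given: they have to be found in the camera images.
- cabinet: fixed roll-top dust cabinet, 370 mm deep (x), 372 wide (y), 225 tall. Origin under its middle, on the bench; own x points to its back, its front (-x) faces the robot, z up. Two half-round wooden cheeks (12 mm thick, radius 190 mm) carry the curved tracks, centred on a level axis along y 30 mm above the origin. The back is a fixed shell (from 108 degrees on, counted over the top from the front); the shutter closes the rest.
- shutter (a joint): slatted shutter running in the curved tracks, in rad: 0 = shut, 1.65 = end of travel, fully open. It is stiff (about 4 N at the handle) and stays where it is left; it turns about the axis of the cheeks.
- shutter_handle (a point): middle of the shutter's round steel handle bar, 10 mm thick, 160 mm long, along the cabinet's y, held 46 mm off the slats by a post at each end. It moves on a circle of radius 226 mm about the cheeks' axis; shut, it lies 8 degrees above the level of that axis at the front, and passes over the top towards the back as the shutter opens
- ramp_foot (a point): point on the surface of the white ramp, mid-width, near its lower (front) end, at own x -155, z 24 mm of the cabinet. The ramp rises towards the back at 9 degrees (0.157 rad) to the top stop. Five aluminium strips, 16 mm wide and 8 mm high, part it into four lanes 50 mm wide, centred at own y -99, -33, 33, 99 mm.
- hood_edge (a point): middle of the front lower edge of a clear 4 mm plate that lies parallel to the ramp, its underside 42 mm above it. It covers the last 46 mm of the lanes before the stop, so boxes must be pushed in beneath it from the open lower part.
- lane0_top (a point): lane 0 (counted from the right, -y): point on the ramp surface at the foot of the top stop, mid-width of the lane (own x 12, z 50 mm of the cabinet). The stop is a full-width aluminium bar, square to the ramp, 42 mm high. Axes as the cabinet.
- lane1_top (a point): lane 1 (counted from the right, -y): point on the ramp surface at the foot of the top stop, mid-width of the lane (own x 12, z 50 mm of the cabinet). The stop is a full-width aluminium bar, square to the ramp, 42 mm high. Axes as the cabinet.
- lane2_top (a point): lane 2 (counted from the right, -y): point on the ramp surface at the foot of the top stop, mid-width of the lane (own x 12, z 50 mm of the cabinet). The stop is a full-width aluminium bar, square to the ramp, 42 mm high. Axes as the cabinet.
- lane3_top (a point): lane 3 (counted from the right, -y): point on the ramp surface at the foot of the top stop, mid-width of the lane (own x 12, z 50 mm of the cabinet). The stop is a full-width aluminium bar, square to the ramp, 42 mm high. Axes as the cabinet.
- box_a_center (a point): centre of a loose grey watch-movement box: 60 (own x) by 42 (own y) by 30 mm tall, about 0.12 kg, with a round window showing a brass movement on its top (own z up); may be absent. All boxes are alike.
- box_b_center (a point): centre of a loose grey watch-movement box: 60 (own x) by 42 (own y) by 30 mm tall, about 0.12 kg, with a round window showing a brass movement on its top (own z up); may be absent. All boxes are alike.
- box_c_center (a point): centre of a loose grey watch-movement box: 60 (own x) by 42 (own y) by 30 mm tall, about 0.12 kg, with a round window showing a brass movement on its top (own z up); may be absent. All boxes are alike.
- box_d_center (a point): centre of a loose grey watch-movement box: 60 (own x) by 42 (own y) by 30 mm tall, about 0.12 kg, with a round window showing a brass movement on its top (own z up); may be absent. All boxes are alike.
- loupe: bystander: black eyeglass loupe, a cone 26 mm tall and 26 mm wide; origin at its underside
- oil: bystander: small oil bottle 26 mm wide, 45 mm tall; origin at its underside
- dish: bystander: shallow glass dish 64 mm wide, 22 mm tall; origin at its underside
- jar: bystander: amber glass jar 44 mm wide, 50 mm tall; origin at its underside
- driver: bystander: screwdriver 130 mm long, lying down
- brush: bystander: brush 140 mm long, lying down
- puck: bystander: black rubber casing cushion, a disc 56 mm wide, 22 mm tall; origin at its underside

How it is judged:
By the outcome, as a careful person would: the job done as asked, in the order asked, and still so for the second after the job is handed in, with the robot touching nothing.
Of box_a, box_b, box_c, box_d only 3 to 4 are there at a start; the rules pass over those that are not, and their reading is None.
At some moment in a run one of box_a, box_b, box_c, box_d may be knocked a few centimetres aside while the robot is not near it.
It also fails if it takes over 210 s, if anything falls off the work surface, if the arm or the gripper's body presses on something with over 40 N, if the wrist force passes 120 N, or if a joint passes its speed limit or range.

## Robot

A 6-joint arm with a two-finger parallel gripper is mounted at the origin on the work surface. World frame = base frame: x ahead of the robot, y to its left, z up, the work surface at z = 0. Lengths are in m, angles in degrees, forces in N, time in s.
With the tool pointing down it reaches from about 0.325 to 0.9 m from the base axis. Payload 3.5 kg.
Tool frame: the origin (TCP) lies between the finger pads; the fingertips stand 14 mm ahead of it and the grasp point (between the pads) lies 5 mm behind it (tcp_to_tips is the distance from the TCP to the fingertips, in m); z points along the fingers, y is the line along which they close (so a half turn about z gives the same grasp; the last joint's range is limited). The gripper opens to 85 mm and grips with 20 to 120 N. Pads are 22 mm wide; open, the fingers measure 114 mm over their backs; the gripper's body (76 mm by 85 mm) begins 54 mm behind the grasp point. The pads swing forward as they close: fully open they stand 13 mm farther back than shut.
Start: joints at [67.128, 15.837, -1.513, 72.651, 0, 84.076], TCP at [0.182, 0.598, 0.245] pointing down, gripper open.
Joint ranges: [-178.77, 178.77], [-48.84, 107.48], [-61.69, 71.31], [-111.58, 123.2], [-90, 87.43], [-180, 180]. Speed limits (degrees/s): [147.25, 147.25, 180, 180, 180, 180].

## Interface

Orientations are given as [roll, pitch, yaw] about the fixed x, y, z axes, in that order (R = Rz(yaw) Ry(pitch) Rx(roll)).
In Python, from station import get_obs, capture, camera_params, close_job, tcp_to_tips gives the robot as it stands. The module is installed in compiled form; this text tells all that it offers.
- The arm moves only by the tool send_rows, never from a script. Its argument "motion" is one flat list of numbers, 7 for each row, row after row: the turn, a rotation vector about the tool's x, y, z in degrees, then the shift along the tool's x, y, z in mm, then the finger opening in mm, from 0 to 85.4. In form: [rx, ry, rz, tx, ty, tz, jaw, rx, ry, rz, tx, ty, tz, jaw, ...]. A call has 1 to 10 rows; each row is the pose to reach, as a shift and turn from the pose commanded when the call began, along the tool's axes at that moment; what a row does not reach only later rows make up. A row lasts 1/12 s, in which the tool goes at most 41.7 mm and 7.16 degrees, less where a joint would pass 70% of its speed; a pose out of reach is approached as far as the arm can. A call with a gripper value outside its range is refused whole. The fingers move at their own pace and stop on an object; "newtons" is the grip in N (left out, the last holds). Time passes only in rows, so rows that repeat a pose let the fingers close. It gives the time, the measured TCP pose, the force, the opening and the grip force at its end, in the units of the state.
- get_obs(): the state, without advancing time (a new reading comes with each control period).
- capture(name): name is "scene" or "side" or "wrist"; returns the picture (420x560x3 uint8, red, green, blue); there is no depth.
- camera_params(name): a dict with "intrinsics" (3x3 intrinsics, pixels), "distortion" ([k1, k2, p1, p2, k3] as OpenCV has them; the pictures are not rectified), "R" (3x3) and "t" (3): a world point X has camera coordinates R X + t. Camera axes: x right, y down, z forward; pixel columns grow to the right and rows downward; lengths in m; the calibration is good to about 2 mm. A picture is of the moment at which its call begins: read the wrist's pose just before it. camera_params takes no time and is no camera call; for the wrist camera it gives the pose at the moment of the call.
- close_job(): hands the job in; it is judged then, once.
The state is a dict: "t": time; "joints": joint angles; "qd": joint speeds; "effort": joint torques, N m; "eef_pos": TCP position; "tcp_rot": TCP orientation; "force": force on the tool from outside, world axes, zero at the start; "torque": the same for the moment, N m; "width": finger opening in m; "gripper_force": force on a finger pad.
Only numpy, scipy, OpenCV 4.12 (cv2) and the standard library are available. Lean on these libraries where they do the work, as an engineer would, in place of code of your own. Each camera call takes 0.05 s, during which the arm holds its last target. There are 200 camera calls.

## Working session

There is one attempt and no reset: what is moved stays moved. The work goes in short steps, Python scripts to look and compute and a tool call to move; the robot and the scene stay as the last step left them, time stands still between calls to the robot, and variables do not carry over. Pictures are saved under pics/ and viewed, at most 14 in all, crops included, and the job is handed in when it is done.

Besides the shell and the picture viewer there is one more tool, called after "Request:" by a JSON object that holds its "method" and its "body". send_rows: Moves the arm, as the interface text tells. Its arguments: {"type":"object","properties":{"motion":{"type":"array"},"newtons":{"type":"number"}},"required":["motion"]}

```bash
mkdir -p pics; ls
python3 - <<'E'
from station import *
import cv2,numpy as np
o=get_obs(); print(o['t'],o['eef_pos'],o['tcp_rot'],o['force'],o['width'],tcp_to_tips)
a=capture("scene");b=capture("side")
cv2.imwrite("pics/s0.png",a[:,:,::-1]);cv2.imwrite("pics/d0.png",b[:,:,::-1])
for n in("scene","side","wrist"):
    p=camera_params(n);R=np.array(p["R"]);print(n,np.round(p["intrinsics"],1).tolist(),np.round(p["distortion"],3),"pos",(-R.T@p["t"]).round(3),"fwd",R[2].round(3))
E
```

```text
pics
0.0 [0.1818891  0.59716587 0.24416625] [-1.79873825e+02 -1.21757353e-02  1.63053545e+02] [ 0.68151238 -0.06383515  1.34278576] 0.08541618785032623 0.014
scene [[535.0, 0.0, 273.3], [0.0, 535.0, 204.4], [0.0, 0.0, 1.0]] [0.015 0.    0.    0.    0.   ] pos [0.481 0.519 1.574] fwd [ 0.023 -0.315 -0.949]
side [[491.3, 0.0, 282.2], [0.0, 491.3, 206.7], [0.0, 0.0, 1.0]] [-0.002  0.     0.     0.     0.   ] pos [ 0.834 -0.093  1.194] fwd [-0.273  0.122 -0.954]
wrist [[374.0, 0.0, 280.2], [0.0, 374.0, 205.0], [0.0, 0.0, 1.0]] [-0.071  0.     0.     0.     0.   ] pos [0.114 0.618 0.372] fwd [ 0.265 -0.084 -0.961]
```

Run:
```python
import cv2,numpy as np
cv2.imwrite("pics/s0b.png",cv2.resize(cv2.imread("pics/s0.png"),(800,600)))
cv2.imwrite("pics/d0b.png",cv2.resize(cv2.imread("pics/d0.png"),(800,600)))
```

```text
(no output)
```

View pics/s0b.png

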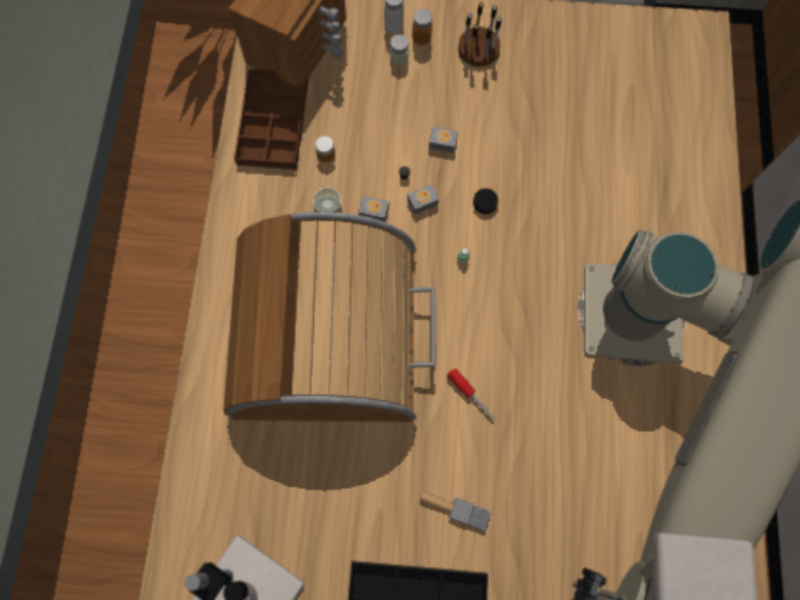

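View pics/d0b.png

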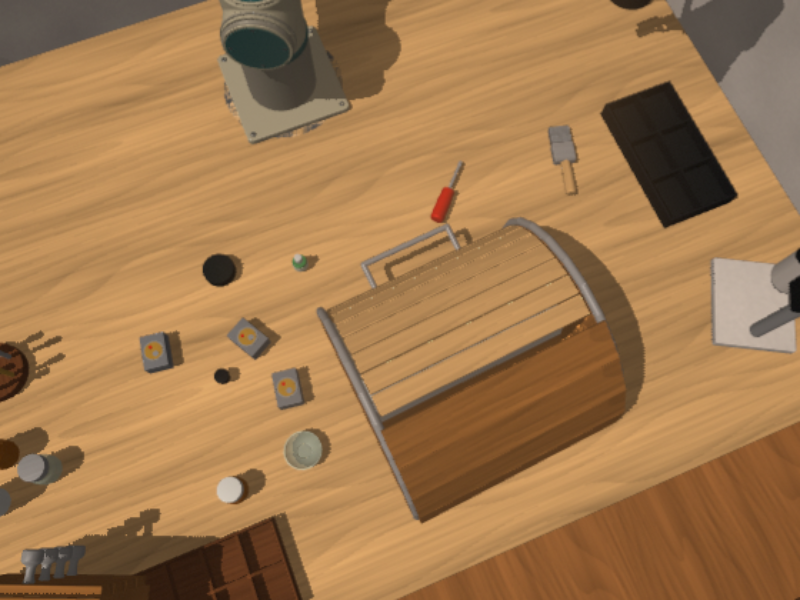

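The scene view (800x600) shows three grey boxes at (443,140), (373,208) and (423,198), and the shut cabinet with its handle bar running from (433,290) to (433,367). The screwdriver, brush, oil bottle, puck, loupe, dish and jar lie clear of it. The side view confirms three boxes, at (154,352), (249,338) and (287,388), with the handle from (365,265) to (449,228).

```bash
cat > h.py <<'E'
from station import *
import cv2,numpy as np
from scipy.spatial.transform import Rotation as Ro
def ray(n,uv,p=None):
    p=p or camera_params(n);R=np.array(p["R"]);t=np.array(p["t"])
    q=cv2.undistortPoints(np.array(uv,float).reshape(-1,1,2),np.array(p["intrinsics"]),np.array(p["distortion"])).reshape(-1,2)
    d=np.c_[q,np.ones(len(q))]@R
    return -R.T@t,d
def plane(n,uv,z,p=None):
    c,d=ray(n,uv,p); return c+d*((z-c[2])/d[:,2])[:,None]
def tri(ua,ub,na="scene",nb="side"):
    (c1,d1),(c2,d2)=ray(na,[ua]),ray(nb,[ub]);d1,d2=d1[0],d2[0]
    s=np.linalg.lstsq(np.c_[d1,-d2],c2-c1,rcond=None)[0]
    a,b=c1+s[0]*d1,c2+s[1]*d2;return (a+b)/2,np.linalg.norm(a-b)
def proj(n,X,p=None):
    p=p or camera_params(n);R=np.array(p["R"])
    return cv2.projectPoints(np.array(X,float).reshape(-1,1,3),cv2.Rodrigues(R)[0],np.array(p["t"]),np.array(p["intrinsics"]),np.array(p["distortion"]))[0].reshape(-1,2)
def boxes(n,img,z=.03,p=None,lo=150):
    hsv=cv2.cvtColor(img,cv2.COLOR_RGB2HSV)
    m=cv2.inRange(hsv,(8,170,lo),(25,255,255))
    m=cv2.morphologyEx(m,cv2.MORPH_CLOSE,np.ones((5,5)))
    k,l,s,c=cv2.connectedComponentsWithStats(m)
    return [(c[i],s[i][4]) for i in range(1,k) if s[i][4]>15]
def T():
    o=get_obs();return np.array(o["eef_pos"]),Ro.from_euler("xyz",o["tcp_rot"],degrees=True)
def rel(pos,rpy):
    "shift/turn in tool axes to reach the pose"
    p,R=T();print("turn",(R.inv()*Ro.from_euler("xyz",rpy,degrees=True)).as_rotvec(degrees=True).round(1),"shift mm",(R.inv().apply(np.array(pos)-p)*1000).round(1))
E
python3 - <<'E'
from h import *
a=cv2.imread("pics/s0.png")[:,:,::-1];b=cv2.imread("pics/d0.png")[:,:,::-1]
for n,im in(("scene",a),("side",b)):
    for c,s in boxes(n,im): 
        w=plane(n,[c],.03)[0]
        if s<300 : print(n,c.round(1),s,w.round(3), im[int(c[1]),int(c[0])])
for q in((433,290),(433,367)): print(plane("scene",[np.array(q)*.7],.0615).round(3))
for q in((365,265),(449,228)): print(plane("side",[np.array(q)*.7],.0615).round(3))
A=np.hstack([cv2.resize(a[130:300,150:320],(400,400),interpolation=cv2.INTER_CUBIC),cv2.resize(b[140:380,215:455],(400,400),interpolation=cv2.INTER_CUBIC)])
cv2.imwrite("pics/c1.png",A[:,:,::-1])
E
```

```text
side [171.4 235.3] 67 [ 0.467 -0.222  0.03 ] [166 122  48]
side [106.6 244.9] 87 [ 0.431 -0.375  0.03 ] [164 115  44]
side [199.4 270.2] 71 [ 0.574 -0.188  0.03 ] [168 116  48]
side [374.8 277.5] 59 [0.747 0.193 0.03 ] [153  97  49]
side [497.6 333. ] 101 [0.97 0.4  0.03] [149  94  49]
side [392.5 377.9] 77 [0.967 0.132 0.03 ] [148  93  50]
side [382.8 379.4] 22 [0.961 0.111 0.03 ] [151  95  51]
side [355.2 399.2] 248 [0.975 0.036 0.03 ] [153  97  51]
side [433.4 410.3] 33 [1.062 0.186 0.03 ] [151  95  50]
side [308.9 413.9] 51 [ 0.964 -0.071  0.03 ] [151  94  51]
side [ 28.7 411.3] 157 [ 0.727 -0.636  0.03 ] [156  99  48]
[[0.43  0.006 0.062]]
[[0.42  0.17  0.062]]
[[0.435 0.011 0.061]]
[[0.426 0.172 0.061]]
```

View pics/c1.png

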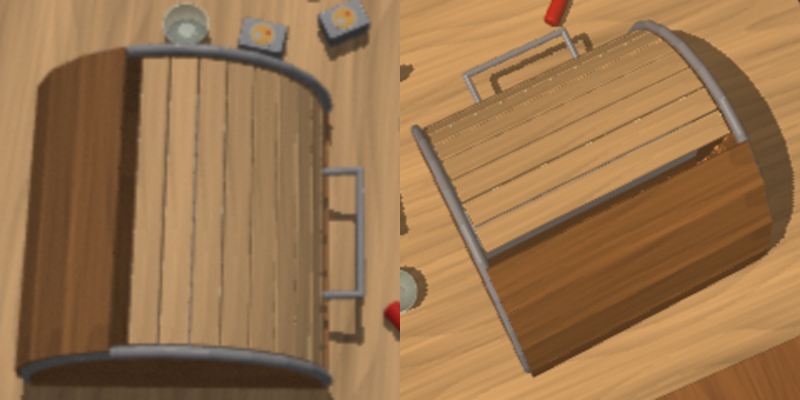

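The crop shows the handle bar clearly in both views, with ends at (360,170)/(360,296) on the left and (465,76)/(563,31) on the right.

Run:
```python
from h import *
e=[]
for s,d in(((360,170),(465,76)),((360,296),(563,31))):
    p,err=tri((150+s[0]*.425,130+s[1]*.425),(215+(d[0]-400)*.6,140+d[1]*.6));print(p.round(4),err.round(4));e.append(p)
m=(e[0]+e[1])/2;v=e[1]-e[0];psi=np.degrees(np.arctan2(-v[0],v[1]));print("mid",m,"psi",psi)
rel([m[0],m[1],.16],[180,0,90+psi])
```

```text
[0.4328 0.0061 0.0641] 0.0048
[0.4217 0.168  0.0639] 0.0033
mid [0.42727476 0.08701418 0.0640156 ] psi 3.9388303272160194
turn [-0.1  0.1 69.1] shift mm [-383.4 -416.3   85. ]
```

Request:
{"method": "send_rows", "body": {"motion": [0,0,4,-22,-24,5,85,0,0,8.5,-46,-50,10,85,0,0,13,-69,-75,15,85,0,0,17,-92,-100,20,60,0,0,21,-115,-125,25,40,0,0,25,-138,-150,30,40,0,0,29.5,-161,-175,35,40,0,0,34,-184,-200,40,40,0,0,38,-207,-225,45,40,0,0,42,-230,-250,50,40], "newtons": 30}}

```text
t: 0.93
eef_pos: [0.3293, 0.29, 0.1948]
tcp_rot: [-180.0, 0.0, 120.9]
force: [0.6, -0.1, -0.5]
width: 0.0399
gripper_force: 0.0
```

Run:
```python
from h import *
print(get_obs()["joints"]);rel([.4273,.087,.16],[180,0,93.9])
```

```text
[ 3.29110112e+01 -1.23792930e+00 -2.74574965e+01  6.38021759e+01
 -2.59524827e-03  9.20357982e+01]
turn [-0.  0. 27.] shift mm [-224.5  -20.1   34.8]
```

Request:
{"method": "send_rows", "body": {"motion": [0,0,4,-32,-3,5,40,0,0,8,-64,-6,10,40,0,0,12,-96,-9,15,40,0,0,16,-128,-11,20,40,0,0,20,-160,-14,25,40,0,0,24,-192,-17,30,40,0,0,27,-224.5,-20,35,40,0,0,27,-224.5,-20,35,40]}}

```text
t: 1.6
eef_pos: [0.4298, 0.085, 0.1595]
tcp_rot: [180.0, 0.1, 93.6]
force: [0.1, 0.1, 0.1]
width: 0.0401
gripper_force: 0.0
```

Run:
```python
from h import *
print(T()[0]);a=capture("wrist");cv2.imwrite("pics/w1.png",a[:,:,::-1])
print(proj("wrist",[[.4328,.0061,.062],[.4217,.168,.062],T()[0]]).round())
```

```text
[0.42977558 0.08499322 0.15953548]
[[279. 324.]
 [278.  78.]
 [280. 290.]]
```

View pics/w1.png

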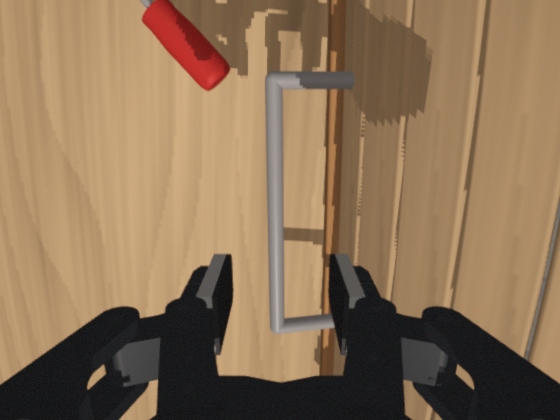

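The wrist view shows the handle between the open fingers. Its bar runs from (274,80) to (278,326), and the screwdriver at the upper left is clear of it.

Run:
```python
from h import *
w=plane("wrist",[(274.5,80),(278,326)],.0615);v=w[0]-w[1];m=w.mean(0)
psi=np.arctan2(-v[0],v[1]);print(w,np.degrees(psi),np.linalg.norm(v))
c=np.array([np.cos(psi),np.sin(psi)]);o=m[:2]+.2238*c;print("cab",o)
rel([m[0],m[1],.0625],[180,0,90+np.degrees(psi)])
```

```text
[[0.41986565 0.16680309 0.0615    ]
 [0.43229788 0.00379473 0.0615    ]] 4.361359118404583 0.163481763096645
cab [0.6492337  0.10231813]
turn [-0.1  0.  -0.6] shift mm [-1.4 -2.5 97.2]
```

Request:
{"method": "send_rows", "body": {"motion": [0,0,-0.5,-1,-2.5,35,40,0,0,-0.5,-1,-2.5,70,40,0,0,-0.5,-1,-2.5,103,40,0,0,-0.5,-1,-2.5,103,30,0,0,-0.5,-1,-2.5,103,6,0,0,-0.5,-1,-2.5,103,6,0,0,-0.5,-1,-2.5,103,6,0,0,-0.5,-1,-2.5,103,6], "newtons": 40}}

```text
t: 2.32
eef_pos: [0.4268, 0.0886, 0.059]
tcp_rot: [179.8, -0.1, 94.6]
force: [0.0, 2.1, -1.4]
width: 0.0086
gripper_force: 39.1
```

Run:
```python
from h import *
print(T()[0],get_obs()["tcp_rot"])
r=226
for a in np.linspace(0,1.65,12): 
    t=np.radians(8); print(a.round(2),"ty",round(r*(np.cos(t)-np.cos(t+a)),1),"tz",round(-r*(np.sin(t+a)-np.sin(t)),1))
```

```text
[0.42678367 0.08864649 0.0589653 ] [ 1.79835051e+02 -7.06687785e-02  9.45929753e+01]
0.0 ty 0.0 tz -0.0
0.15 ty 7.2 tz -33.1
0.3 ty 19.3 tz -64.7
0.45 ty 36.0 tz -94.2
0.6 ty 56.8 tz -120.9
0.75 ty 81.5 tz -144.1
0.9 ty 109.3 tz -163.4
1.05 ty 139.7 tz -178.3
1.2 ty 172.0 tz -188.5
1.35 ty 205.5 tz -193.8
1.5 ty 239.3 tz -194.0
1.65 ty 272.9 tz -189.2
```

Request:
{"method": "send_rows", "body": {"motion": [0,0,0,0,3,-16.7,6,0,0,0,0,7.2,-33.1,6,0,0,0,0,12.7,-49.1,6,0,0,0,0,19.3,-64.7,6,0,0,0,0,27.1,-79.8,6,0,0,0,0,36,-94.2,6,0,0,0,0,46,-108,6,0,0,0,0,56.8,-120.9,6,0,0,0,0,68.8,-133,6,0,0,0,0,81.5,-144.1,6]}}

```text
t: 3.15
eef_pos: [0.5103, 0.0947, 0.2024]
tcp_rot: [179.6, -0.0, 94.5]
force: [12.3, 2.0, -21.5]
width: 0.0086
gripper_force: 38.5
```

Run:
```python
from h import *
print(T()[0],get_obs()["tcp_rot"],get_obs()["width"],get_obs()["force"])
r=226;t=np.radians(8)+.75
for a in np.linspace(.09,.9,10): 
     print(a.round(2),"ty",round(r*(np.cos(t)-np.cos(t+a)),1),"tz",round(-r*(np.sin(t+a)-np.sin(t)),1))
```

```text
[0.5103412  0.09470546 0.20236981] [ 1.79575272e+02 -1.54030338e-02  9.45480713e+01] 0.008573425648032174 [ 12.29364432   1.97648931 -21.47886405]
0.09 ty 16.4 tz -12.1
0.18 ty 33.7 tz -22.6
0.27 ty 52.0 tz -31.6
0.36 ty 71.0 tz -38.9
0.45 ty 90.5 tz -44.4
0.54 ty 110.5 tz -48.2
0.63 ty 130.8 tz -50.1
0.72 ty 151.1 tz -50.3
0.81 ty 171.3 tz -48.6
0.9 ty 191.4 tz -45.0
```

Request:
{"method": "send_rows", "body": {"motion": [0,0,0,0,17,-11,6,0,0,0,0,34.5,-21,6,0,0,0,0,53,-29.5,6,0,0,0,0,72,-36.5,6,0,0,0,0,91.5,-42,6,0,0,0,0,111.5,-45.5,6,0,0,0,0,132,-47.5,6,0,0,0,0,152,-47.5,6,0,0,0,0,172,-46,6,0,0,0,0,192,-42.5,6]}}

```text
t: 3.98
eef_pos: [0.6986, 0.1085, 0.2477]
tcp_rot: [180.0, 0.2, 94.5]
force: [-58.1, -6.1, 62.6]
width: 0.0083
gripper_force: 50.0
```

Request:
{"method": "send_rows", "body": {"motion": [0,0,0,0,4,1,6,0,0,0,0,4,1,6,0,0,0,0,4,1,6]}}

```text
t: 4.23
eef_pos: [0.698, 0.1084, 0.248]
tcp_rot: [-179.6, 0.2, 94.5]
force: [-15.6, -3.9, 15.0]
width: 0.0085
gripper_force: 41.7
```

Run:
```python
from h import *
o=np.array([.6492,.1023]);p=T()[0];print(np.degrees(np.arctan2(p[2]+.005-.03,-(p[0]-o[0]))), np.hypot(p[0]-o[0],p[2]-.025))
```

```text
102.34638505955523 0.22823399484007997
```

Request:
{"method": "send_rows", "body": {"motion": [0,0,0,0,0,0,20,0,0,0,0,0,0,40,0,0,0,0,0,0,40,0,0,0,0,0,-30,40,0,0,0,0,0,-60,40,0,0,0,0,-20,-80,40,0,0,-7,0,-50,-95,40,0,0,-14,0,-80,-100,40,0,0,-21,0,-115,-100,60,0,0,-28,0,-150,-100,80]}}

```text
t: 5.07
eef_pos: [0.5522, 0.0979, 0.344]
tcp_rot: [179.9, 0.1, 122.9]
force: [0.2, 0.5, 0.1]
width: 0.0633
gripper_force: 0.0
```

Run:
```python
from h import *
print(get_obs()["joints"]);rel([.48,.09,.37],[180,0,184.3])
```

```text
[ 3.45563862e+00  7.16801548e+00 -3.99365198e-01  8.22754213e+01
 -8.02507812e-03  6.05511791e+01]
turn [  0.1   0.1 -61.4] shift mm [ 32.5 -64.9 -26.2]
```

Request:
{"method": "send_rows", "body": {"motion": [0,0,-7,4,-7,-3,80,0,0,-14,8,-14,-6,80,0,0,-21,12,-22,-9,80,0,0,-28,16,-30,-12,80,0,0,-35,20,-38,-16,80,0,0,-42,24,-46,-20,80,0,0,-49,28,-54,-23,80,0,0,-56,32,-62,-26,80,0,0,-61.4,32.5,-65,-26,80,0,0,-61.4,32.5,-65,-26,80]}}

```text
t: 5.9
eef_pos: [0.4802, 0.0904, 0.3698]
tcp_rot: [-180.0, 0.1, -176.0]
force: [0.2, 0.5, 0.0]
width: 0.0802
gripper_force: 0.0
```

Run:
```python
from h import *
import pickle
a=capture("wrist");P=camera_params("wrist");cv2.imwrite("pics/w2.png",a[:,:,::-1]);pickle.dump(P,open("w2.pkl","wb"))
s=capture("scene");d=capture("side");cv2.imwrite("pics/s2.png",s[:,:,::-1]);cv2.imwrite("pics/d2.png",d[:,:,::-1])
for c,n in boxes("side",d): print(c.round(1),n,plane("side",[c],.03)[0].round(3)) if c[0]<230 and c[1]<300 else 0
psi=np.radians(4.3);o=np.array([.6492,.1023])
def W(x,y,z): return [o[0]+x*np.cos(psi)-y*np.sin(psi),o[1]+x*np.sin(psi)+y*np.cos(psi),z]
for y in(-99,-33,33,99): print(y,proj("wrist",[W(-.155,y/1e3,.024),W(.012,y/1e3,.05)],P).round().tolist())
```

```text
[171.4 235.3] 67 [ 0.467 -0.222  0.03 ]
[106.6 244.9] 87 [ 0.431 -0.375  0.03 ]
[199.4 270.2] 71 [ 0.574 -0.188  0.03 ]
-99 [[203.0, 166.0], [207.0, 292.0]]
-33 [[254.0, 166.0], [256.0, 292.0]]
33 [[306.0, 165.0], [306.0, 292.0]]
99 [[357.0, 165.0], [355.0, 291.0]]
```

View pics/w2.png

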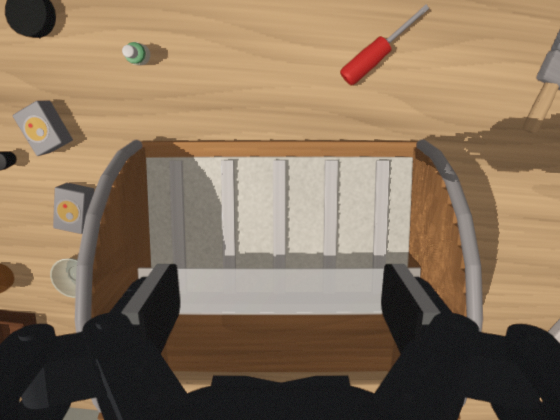

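The shutter is fully open. The strips show at columns 178, 229, 280, 331 and 382, matching the predicted lane centres at 203, 254, 306 and 357, and the ramp is empty. Two boxes are visible, at (42,127) and (72,208). Next I'll hover over the box at (0.467, -0.222).

```bash
cat >> h.py <<'E'
psi=np.radians(4.3);O=np.array([.6492,.1023])
def W(x,y,z): return np.array([O[0]+x*np.cos(psi)-y*np.sin(psi),O[1]+x*np.sin(psi)+y*np.cos(psi),z])
def topbox(img,near,p,lim=.06):
    "grey box top seen by wrist: centre and yaw on z=.03, nearest to 'near'"
    hsv=cv2.cvtColor(img,cv2.COLOR_RGB2HSV)
    win=cv2.morphologyEx(cv2.inRange(hsv,(8,140,120),(28,255,255)),cv2.MORPH_OPEN,np.ones((3,3)))
    g=cv2.inRange(hsv,(0,0,95),(180,50,200))
    u=proj("wrist",[[near[0],near[1],.03]],p)[0]
    g=cv2.morphologyEx(g,cv2.MORPH_OPEN,np.ones((3,3)))
    cs,_=cv2.findContours(g,cv2.RETR_EXTERNAL,cv2.CHAIN_APPROX_NONE)
    out=[]
    for c in cs:
        if cv2.contourArea(c)<800: continue
        w=plane("wrist",c.reshape(-1,2),.03,p)[:,:2]
        r=cv2.minAreaRect((w*1000).astype(np.float32))
        out.append((np.hypot(*(np.array(r[0])/1000-near[:2])),np.round(r[0],1),np.round(r[1],1),round(r[2],1)))
    return sorted(out,key=lambda q:q[0])[:2]
E
python3 - <<'E'
from h import *
rel([.46,-.222,.19],[180,0,184.3])
E
```

```text
turn [-0.   0.  -0.5] shift mm [  41.7 -310.3  179. ]
```

Request:
{"method": "send_rows", "body": {"motion": [0,0,0,4,-31,18,80,0,0,0,8,-62,36,80,0,0,0,12,-93,54,80,0,0,0,16,-124,72,80,0,0,0,20,-155,90,80,0,0,0,24,-186,108,80,0,0,0,28,-217,125,80,0,0,0,32,-248,143,80,0,0,0,37,-279,161,80,0,0,0,41,-310,179,80]}}

```text
t: 6.88
eef_pos: [0.4608, -0.2234, 0.189]
tcp_rot: [-180.0, 0.0, -176.2]
force: [0.4, -0.2, 0.9]
width: 0.0801
gripper_force: 0.0
```

Run:
```python
from h import *
print(T()[0]);P=camera_params("wrist");a=capture("wrist");cv2.imwrite("pics/w3.png",a[:,:,::-1])
for n in ([.467,-.222],[.431,-.375]):
  for r in topbox(a,n,P): print(r)
rel([.467,-.222,.1],[180,0,184.3])
```

```text
[ 0.46077871 -0.22344635  0.18895252]
(np.float64(0.003913200890456998), array([ 464.5, -225. ]), array([58.2, 40.6]), 29.2)
(np.float64(0.10866467100016601), array([ 571.7, -192.8]), array([43. , 57.8]), 81.6)
(np.float64(0.002771890657020797), array([ 430. , -377.6]), array([40.3, 58.3]), 82.5)
(np.float64(0.15366396230771712), array([ 464.5, -225. ]), array([58.2, 40.6]), 29.2)
turn [-0.1 -0.2 -0.7] shift mm [-8.2  5.2 85.4]
```

View pics/w3.png

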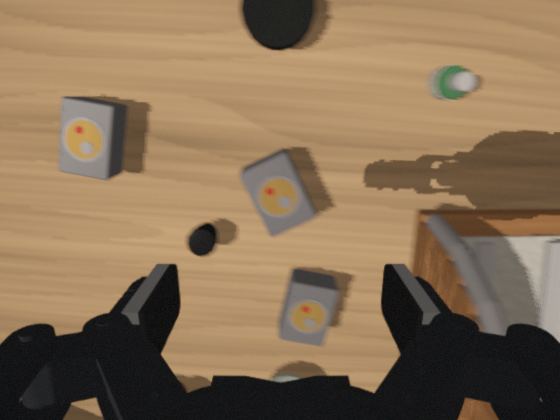

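The wrist view shows box A between the fingers at (279,193), box C at (310,308) and box B at (92,138). The loupe at (203,240) is clear of all three.

Run:
```python
from h import *
print(T()[0]);rel([.4645,-.225,.022],[180,0,209.2])
```

```text
[ 0.45945431 -0.22749826  0.18540589]
turn [ -0.1  -0.3 -25.6] shift mm [ -5.9   2.5 163.4]
```

Run:
```python
from h import *
for i in range(5):
    o=get_obs();print(o["t"],o["eef_pos"].round(4),np.round(o["tcp_rot"],2),np.round(o["qd"],2));capture("wrist")
```

```text
6.9333 [ 0.4595 -0.2275  0.1854] [-179.88   -0.24 -176.39] [ 3.56 -1.69 -0.47  5.84  2.78  6.78]
6.9833 [ 0.4594 -0.2246  0.1866] [ 179.91   -0.24 -176.43] [ 3.24 -2.43  0.74  3.69  2.5   2.1 ]
7.0333 [ 0.4599 -0.223   0.188 ] [ 1.7987e+02 -1.7000e-01 -1.7633e+02] [ 2.52 -2.13  0.85  1.43  0.84  0.21]
7.0833 [ 0.4605 -0.2221  0.1891] [ 1.7991e+02 -8.0000e-02 -1.7622e+02] [ 1.8  -1.63  0.63  0.56  0.22 -0.29]
7.1333 [ 0.461  -0.2216  0.1898] [ 1.7995e+02 -1.0000e-02 -1.7612e+02] [ 1.34 -1.29  0.34  0.   -0.02 -0.33]
```

Request:
{"method": "send_rows", "body": {"motion": [0,0,-7,-1,-1,30,62,0,0,-14,-2,-3,60,62,0,0,-21,-2.7,-4,95,62,0,0,-25.3,-2.7,-4,130,62,0,0,-25.3,-2.7,-4,155,62,0,0,-25.3,-2.7,-4,169,62,0,0,-25.3,-2.7,-4,169,62,0,0,-25.3,-2.7,-4,169,38,0,0,-25.3,-2.7,-4,169,38,0,0,-25.3,-2.7,-4,169,38], "newtons": 40}}

```text
t: 8.02
eef_pos: [0.4656, -0.2261, 0.0229]
tcp_rot: [-179.8, 0.1, -150.7]
force: [-0.3, -0.6, -1.5]
width: 0.0413
gripper_force: 41.5
```

Request:
{"method": "send_rows", "body": {"motion": [0,0,0,0,0,0,38,0,0,0,0,0,0,38,0,0,0,0,0,0,38]}}

```text
t: 8.27
eef_pos: [0.4653, -0.2261, 0.0226]
tcp_rot: [-179.9, 0.1, -150.7]
force: [0.1, 0.4, 7.5]
width: 0.0416
gripper_force: 42.5
```

```bash
cat >> h.py <<'E'
N=Ro.from_euler("xyz",[180,0,180+np.degrees(psi)],degrees=True)
RT=Ro.from_rotvec([0,np.radians(0),0])
def ramp(s,lane,h,tilt=9,Rc=None,pc=None):
    "pose s mm down the ramp from the stop, h mm above it; shift/turn from commanded pose"
    t=np.radians(9);y=[-99,-33,33,99][lane]
    x=12-s*np.cos(t)-h*np.sin(t);z=50-s*np.sin(t)+h*np.cos(t)
    w=W(x/1e3,y/1e3,z/1e3)
    e=[180,-tilt,180+np.degrees(psi)]
    R=Ro.from_euler("z",psi)*Ro.from_euler("y",-tilt,degrees=True)*Ro.from_euler("xyz",[180,0,180],degrees=True)
    return w,R
def go(w,R,p=None,Rc=None):
    if p is None: p,Rc=T()
    print("to",w.round(4),"zaxis",R.apply([0,0,1]).round(2),"turn",(Rc.inv()*R).as_rotvec(degrees=True).round(1),"shift",(Rc.inv().apply(w-p)*1000).round(1))
E
python3 - <<'E'
from h import *
print(T()[0],get_obs()["tcp_rot"],get_obs()["force"])
w,R=ramp(115,0,22);go(w,R);go(w+[-.0,0,.14],R)
E
```

```text
[ 0.46529245 -0.22612746  0.02257689] [-1.79858926e+02  1.23589058e-01 -1.50739804e+02] [0.11573396 0.37276893 7.51117846]
to [ 0.5519 -0.0043  0.0537] zaxis [ 0.16  0.01 -0.99] turn [ 1.8 -8.7 24.9] shift [-184.   151.1  -31.1]
to [ 0.5519 -0.0043  0.1937] zaxis [ 0.16  0.01 -0.99] turn [ 1.8 -8.7 24.9] shift [-184.3  150.8 -171.1]
```

Request:
{"method": "send_rows", "body": {"motion": [0,0,0,0,0,-25,38,0,0,0,0,0,-60,38,0,0,0,0,0,-95,38,0,0,0,0,0,-130,38,0,0,4,-10,8,-165,38,0,-1,8,-28,23,-195,38,0,-2,12,-50,41,-220,38,0,-3,15,-75,61,-235,38,0,-4,18,-100,82,-240,38,0,-5,20,-125,102,-240,38]}}

```text
t: 9.1
eef_pos: [0.5244, -0.0747, 0.2636]
tcp_rot: [179.2, 5.2, -171.0]
force: [-0.3, -0.5, -2.6]
width: 0.0412
gripper_force: 41.6
```

Run:
```python
from h import *
print(get_obs()["width"]);w,R=ramp(115,0,22)
p0,R0=np.array([.4653,-.2261,.0226]),Ro.from_euler("xyz",[-179.9,.1,-150.7],degrees=True)
go(w+[0,0,.16],R,p0+R0.apply(np.array([-125,102,-240])/1e3),R0*Ro.from_rotvec([0,-5,20],degrees=True))
```

```text
0.04123479114496857
to [ 0.5519 -0.0043  0.2137] zaxis [ 0.16  0.01 -0.99] turn [ 1.4 -4.   4.9] shift [-34.8  65.3  53.1]
```

Request:
{"method": "send_rows", "body": {"motion": [0.5,-1.5,2,-12,22,0,38,1,-3,4,-24,44,5,38,1.4,-4,4.9,-35,65,20,38,1.4,-4,4.9,-35,65,40,38,1.4,-4,4.9,-35,65,53,38,1.4,-4,4.9,-35,65,53,38,1.4,-4,4.9,-35,65,53,38,1.4,-4,4.9,-35,65,53,38]}}

```text
t: 9.77
eef_pos: [0.5516, -0.0045, 0.2128]
tcp_rot: [180.0, 8.9, -175.8]
force: [0.0, -0.6, -1.6]
width: 0.0416
gripper_force: 41.6
```

Run:
```python
from h import *
print(get_obs()["qd"].round(1));w,R=ramp(115,0,22);go(w,R)
a=capture("wrist");cv2.imwrite("pics/w4.png",a[:,:,::-1])
```

```text
[-0.3 -0.4  1.  -0.2  0.   0.1]
to [ 0.5519 -0.0043  0.0537] zaxis [ 0.16  0.01 -0.99] turn [ 0.  -0.1 -0.1] shift [2.440e+01 1.000e-01 1.572e+02]
```

View pics/w4.png

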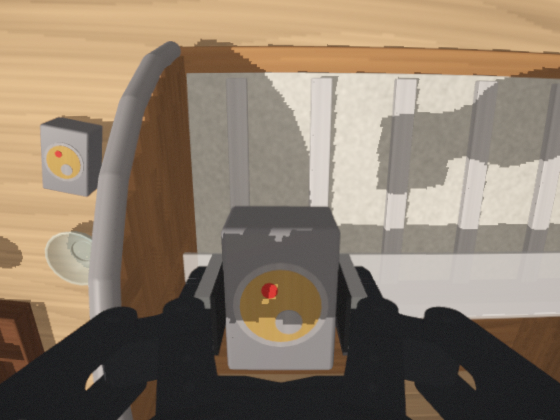

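The wrist view shows box A held straight. Its centre column is 281 and lane 0's centre is about 279, between the strips at 237 and 320, so it can go straight down.

Request:
{"method": "send_rows", "body": {"motion": [0,0,0,5,0,30,38,0,0,0,10,-0.5,65,38,0,0,0,16,-1,100,38,0,0,0,21,-1,130,38,0,0,0,23,-1,148,38,0,0,0,24.5,-1,156,38,0,0,0,24.5,-1,156,38,0,0,0,24.5,-1,156,38]}}

```text
t: 10.48
eef_pos: [0.5528, -0.0056, 0.0556]
tcp_rot: [180.0, 9.0, -175.8]
force: [0.6, 0.7, -2.1]
width: 0.041
gripper_force: 42.8
```

Request:
{"method": "send_rows", "body": {"motion": [0,0,0,0,0,2,38,0,0,0,0,0,3,38,0,0,0,0,0,3,52,0,0,0,0,0,3,52,0,0,0,0,0,3,52,0,0,0,0,0,-20,52,0,0,0,0,0,-50,52,0,0,0,20,0,-60,20,0,0,0,48,0,-60,0,0,0,0,48,0,-60,0]}}

```text
t: 11.32
eef_pos: [0.489, -0.0087, 0.1048]
tcp_rot: [179.9, 8.5, -175.8]
force: [-1.4, 0.5, -1.0]
width: 0.0161
gripper_force: 0.0
```

Run:
```python
from h import *
print(get_obs()["width"]);P=camera_params("wrist");a=capture("wrist");cv2.imwrite("pics/w5.png",a[:,:,::-1])
w,R=ramp(164,0,20);go(w,R);w,R=ramp(71,0,20);go(w,R)
```

```text
0.01614698843120484
to [ 0.5039 -0.0079  0.0441] zaxis [ 0.16  0.01 -0.99] turn [ 0.1 -0.3 -0.1] shift [-3.4 -0.  62.2]
to [ 0.5955 -0.001   0.0586] zaxis [ 0.16  0.01 -0.99] turn [ 0.1 -0.3 -0.1] shift [-96.4   0.1  61.7]
```

View pics/w5.png

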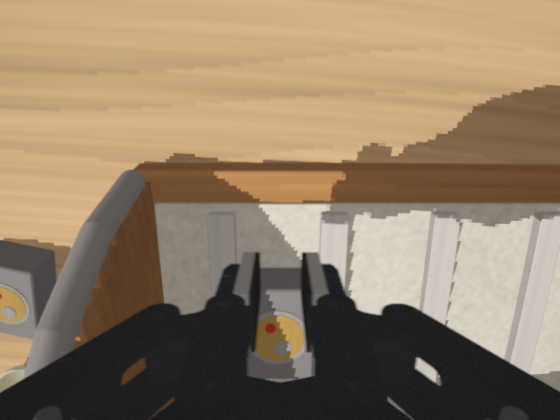

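The wrist view shows box A lying in lane 0, window up, between the strips at columns 222 and 335. The closed fingers are just below it.

Request:
{"method": "send_rows", "body": {"motion": [0,0,0,-1,0,25,0,0,0,0,-1,0,50,0,0,0,0,-1,0,61,0,0,0,0,-1,0,61,0,0,0,0,-10,0,61,0,0,0,0,-20,0,61,0,0,0,0,-30,0,61,0,0,0,0,-42,0,61,0,0,0,0,-54,0,61,0,0,0,0,-66,0,61,0]}}

```text
t: 12.2
eef_pos: [0.5718, -0.0038, 0.0575]
tcp_rot: [180.0, 9.0, -175.8]
force: [-0.5, -0.6, -0.7]
width: 0.0
gripper_force: 0.4
```

Request:
{"method": "send_rows", "body": {"motion": [0,0,0,-10,0,0,0,0,0,0,-18,0,0,0,0,0,0,-24,0,0,0,0,0,0,-28,0,0,0,0,0,0,-30,0,0,0,0,0,0,-32,0,0,0,0,0,0,-32,0,0,0]}}

```text
t: 12.78
eef_pos: [0.5952, -0.0016, 0.0589]
tcp_rot: [180.0, 8.2, -175.8]
force: [-11.0, -1.7, 4.7]
width: 0.0001
gripper_force: 5.1
```

Run:
```python
from h import *
print(get_obs()["force"]);w,R=ramp(71,0,20);go(w,R)
```

```text
[-11.02831956  -1.65299169   4.71478534]
to [ 0.5955 -0.001   0.0586] zaxis [ 0.16  0.01 -0.99] turn [ 0.  -0.8 -0.1] shift [-0.4  0.5  0.4]
```

Request:
{"method": "send_rows", "body": {"motion": [0,0,0,5,0,0,0,0,0,0,20,0,0,0,0,0,0,40,0,-20,0,0,0,0,50,0,-50,0,0,0,0,60,0,-85,20,0,0,0,70,0,-120,40,0,0,0,80,0,-155,50,0,0,0,80,0,-190,60,0,0,0,80,0,-210,62,0,0,0,80,0,-210,62]}}

```text
t: 13.62
eef_pos: [0.4931, -0.0105, 0.263]
tcp_rot: [-179.9, 9.6, -175.7]
force: [0.5, 0.5, 0.6]
width: 0.062
gripper_force: 0.0
```

Run:
```python
from h import *
P=camera_params("wrist");print(T()[0]);a=capture("wrist");cv2.imwrite("pics/w6.png",a[:,:,::-1])
for r in topbox(a,[.57,-.19],P): print(r)
for c in boxes("wrist",a): print(c)
d=capture("side")
for c,n in boxes("side",d): print(c.round(1),n,plane("side",[c],.03)[0].round(3)) if c[0]<230 and c[1]<300 else 0
for rz in(171.6,): rel([.57,-.191,.24],[180,0,171.6])
```

```text
[ 0.49314318 -0.01045908  0.26304282]
(np.float64(0.00298645336681886), array([ 572.4, -188.3]), array([40.2, 58.5]), 81.7)
(np.float64(0.06519171706650083), array([ 591.7, -128.5]), array([ 19. , 210.9]), 80.3)
[106.6 244.9] 87 [ 0.431 -0.375  0.03 ]
[199.8 270.6] 87 [ 0.575 -0.187  0.03 ]
turn [ 1.   9.1 12.6] shift mm [ -62.  -186.4   27.9]
```

View pics/w6.png

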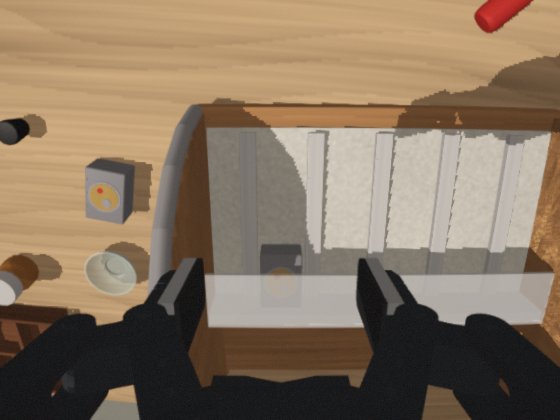

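The wrist view shows box A under the clear plate at (281,275), against the stop and straight in lane 0. Box C at (110,193) hasn't moved.

Request:
{"method": "send_rows", "body": {"motion": [0,1,1.5,-8,-20,0,62,0,2.5,3,-18,-50,0,62,0,4,5,-28,-80,3,62,0.5,5.5,7,-38,-110,6,62,0.7,7,9,-48,-140,10,62,1,8,11,-56,-167,14,62,1,9.1,12.6,-62,-186,18,62,1,9.1,12.6,-62,-186,18,62,1,9.1,12.6,-62,-186,18,62,1,9.1,12.6,-62,-186,18,62]}}

```text
t: 14.55
eef_pos: [0.5663, -0.1898, 0.2458]
tcp_rot: [179.9, -0.5, 171.6]
force: [-0.1, 0.5, -0.5]
width: 0.062
gripper_force: 0.0
```

Run:
```python
from h import *
P=camera_params("wrist");print(get_obs()["qd"].round(1),T()[0]);a=capture("wrist");cv2.imwrite("pics/w7.png",a[:,:,::-1])
for r in topbox(a,[.572,-.19],P): print(r)
rel([.572,-.19,.022],[180,0,171.7])
```

```text
[ 0.8 -1.5 -0.3  0.3  0.   0.1] [ 0.56629959 -0.18984341  0.2457779 ]
(np.float64(0.0017776764495422324), array([ 573.6, -189.3]), array([40.9, 57.8]), 81.6)
(np.float64(0.1005974560979917), array([ 672.5, -194.1]), array([60.1, 48.8]), 25.2)
turn [ 0.1 -0.4 -0. ] shift mm [-7.300e+00  1.000e-01  2.244e+02]
```

Request:
{"method": "send_rows", "body": {"motion": [0,-0.4,0,-3,0,35,62,0,-0.4,0,-6,0,75,62,0,-0.4,0,-8,0,115,62,0,-0.4,0,-8,0.5,155,62,0,-0.4,0,-8,0.5,190,62,0,-0.4,0,-8,0.5,213,62,0,-0.4,0,-8,0.5,224,62,0,-0.4,0,-8,0.5,224,62,0,-0.4,0,-8,0.5,224,38,0,-0.4,0,-8,0.5,224,38]}}

```text
t: 15.43
eef_pos: [0.5759, -0.1914, 0.0261]
tcp_rot: [-180.0, 0.3, 171.7]
force: [2.0, -0.6, -0.6]
width: 0.0409
gripper_force: 41.2
```

Request:
{"method": "send_rows", "body": {"motion": [0,0,0,0,0,0,38,0,0,0,0,0,0,38,0,0,0,0,0,0,38,0,0,0,0,0,0,38]}}

```text
t: 15.77
eef_pos: [0.5759, -0.1918, 0.0259]
tcp_rot: [-180.0, 0.3, 171.6]
force: [-0.7, 1.5, 6.6]
width: 0.0411
gripper_force: 42.2
```

Run:
```python
from h import *
w,R=ramp(115,1,22);go(w+[0,0,.16],R);go(w,R)
```

```text
to [0.5469 0.0615 0.2137] zaxis [ 0.16  0.01 -0.99] turn [ -1.1  -8.6 -12.6] shift [  64.4  246.3 -188.5]
to [0.5469 0.0615 0.0537] zaxis [ 0.16  0.01 -0.99] turn [ -1.1  -8.6 -12.6] shift [ 65.4 246.4 -28.5]
```

Request:
{"method": "send_rows", "body": {"motion": [0,0,0,0,0,-25,38,0,0,0,0,0,-60,38,0,0,0,0,0,-98,38,0,0,0,2,0,-136,38,0,0,0,5,3,-174,38,0,-1,-2,10,12,-208,38,0,-2,-4,16,30,-230,38,0,-3,-6,24,55,-238,38,0,-4.5,-8,32,85,-240,38,0,-6,-9,40,117,-240,38]}}

```text
t: 16.6
eef_pos: [0.5516, -0.0692, 0.2655]
tcp_rot: [-179.5, 6.3, -179.4]
force: [-0.6, 1.3, -1.6]
width: 0.0412
gripper_force: 41.2
```

Request:
{"method": "send_rows", "body": {"motion": [-0.5,-1,-1,6,32,0,38,-1,-1.5,-2,10,64,0,38,-1,-2,-3,14,92,4,38,-1,-2.6,-3.6,20,115,20,38,-1,-2.6,-3.6,24,128,40,38,-1,-2.6,-3.6,24,130,50,38,-1,-2.6,-3.6,24,130,50,38,-1,-2.6,-3.6,24,130,50,38,-1,-2.6,-3.6,24,130,50,38]}}

```text
t: 17.35
eef_pos: [0.5322, 0.059, 0.2112]
tcp_rot: [180.0, 8.8, -175.8]
force: [0.1, 0.1, -1.5]
width: 0.0414
gripper_force: 41.2
```

Run:
```python
from h import *
print(get_obs()["qd"].round(1));w,R=ramp(115,1,26);go(w,R);a=capture("wrist");cv2.imwrite("pics/w8.png",a[:,:,::-1])
```

```text
[-0.4 -0.4  0.9 -0.1  0.2  0.1]
to [0.5463 0.0615 0.0577] zaxis [ 0.16  0.01 -0.99] turn [-0.  -0.2 -0.1] shift [  9.4   1.4 153.9]
```

Request:
{"method": "send_rows", "body": {"motion": [0,0,0,2,0,30,38,0,0,0,4,0.5,65,38,0,0,0,6,1,100,38,0,0,0,8,1,130,38,0,0,0,9,1,145,38,0,0,0,9.5,1,151,38,0,0,0,9.5,1,153,38,0,0,0,9.5,1,153,38,0,0,0,9.5,1,154,38,0,0,0,9.5,1,154,38]}}

```text
t: 18.23
eef_pos: [0.5467, 0.0618, 0.058]
tcp_rot: [180.0, 8.9, -175.7]
force: [0.0, 0.6, -1.5]
width: 0.041
gripper_force: 41.4
```

Request:
{"method": "send_rows", "body": {"motion": [0,0,0,0,0,0,52,0,0,0,0,0,0,52,0,0,0,0,0,0,52,0,0,0,0,0,-20,52,0,0,0,0,0,-50,52,0,0,0,20,0,-60,20,0,0,0,46,0,-60,0,0,0,0,46,0,-60,0,0,0,0,46,0,-60,0]}}

```text
t: 18.98
eef_pos: [0.4888, 0.0581, 0.1087]
tcp_rot: [179.9, 8.6, -175.7]
force: [0.4, -0.3, 0.3]
width: 0.0036
gripper_force: 0.0
```

Run:
```python
from h import *
print(get_obs()["width"]);a=capture("wrist");cv2.imwrite("pics/w9.png",a[:,:,::-1])
w,R=ramp(164,1,20);go(w,R);w,R=ramp(71,1,20);go(w,R)
d=capture("side")
for c,n in boxes("side",d): print(c.round(1),n,plane("side",[c],.03)[0].round(3)) if c[0]<230 and c[1]<300 else 0
```

```text
0.0036473846204811374
to [0.499  0.0579 0.0441] zaxis [ 0.16  0.01 -0.99] turn [ 0.  -0.3 -0. ] shift [ 1.4 -0.8 65.5]
to [0.5906 0.0648 0.0586] zaxis [ 0.16  0.01 -0.99] turn [ 0.  -0.3 -0. ] shift [-91.6  -0.8  65.1]
[106.6 244.9] 87 [ 0.431 -0.375  0.03 ]
```

View pics/w9.png

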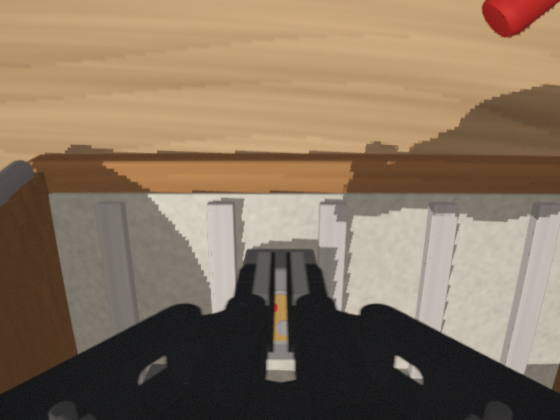

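The wrist view shows box C in lane 1, between the strips at columns 221 and 332, with the closed fingers centred on it. I'll push it up now.

Request:
{"method": "send_rows", "body": {"motion": [0,0,0,0,-0.5,25,0,0,0,0,0,-0.5,50,0,0,0,0,0,-0.5,63,0,0,0,0,0,-0.5,63,0,0,0,0,-8,-0.5,63,0,0,0,0,-18,-0.5,63,0,0,0,0,-28,-0.5,63,0,0,0,0,-40,-0.5,63,0,0,0,0,-52,-0.5,63,0,0,0,0,-64,-0.5,63,0]}}

```text
t: 19.92
eef_pos: [0.5661, 0.0631, 0.0581]
tcp_rot: [180.0, 8.9, -175.7]
force: [-1.3, 0.4, -0.7]
width: -0.0001
gripper_force: 0.3
```

Request:
{"method": "send_rows", "body": {"motion": [0,0,0,-10,0,0,0,0,0,0,-18,0,0,0,0,0,0,-23,0,0,0,0,0,0,-26,0,0,0,0,0,0,-28,0,0,0,0,0,0,-29,0,0,0,0,0,0,-29,0,0,0]}}

```text
t: 20.5
eef_pos: [0.5901, 0.065, 0.06]
tcp_rot: [180.0, 8.5, -175.7]
force: [-4.4, -0.9, 2.5]
width: 0.0
gripper_force: 2.0
```

Run:
```python
from h import *
w,R=ramp(71,1,20);go(w,R)
```

```text
to [0.5906 0.0648 0.0586] zaxis [ 0.16  0.01 -0.99] turn [ 0.  -0.5 -0. ] shift [-0.2 -0.3  1.4]
```

Force is only 4 N, so I'll press 2 mm more to be sure, then retreat.

Request:
{"method": "send_rows", "body": {"motion": [0,0,0,-1,0,0,0,0,0,0,-2,0,0,0,0,0,0,-2,0,0,0,0,0,0,-2,0,0,0]}}

```text
t: 20.83
eef_pos: [0.5902, 0.0651, 0.0597]
tcp_rot: [180.0, 8.3, -175.7]
force: [-7.2, -2.0, 4.7]
width: -0.0003
gripper_force: 3.6
```

Request:
{"method": "send_rows", "body": {"motion": [0,0,0,5,0,0,0,0,0,0,20,0,0,0,0,0,0,40,0,-20,0,0,0,0,50,0,-50,0,0,0,0,60,-5,-85,20,0,0,0,70,-15,-120,40,0,0,0,80,-30,-155,50,0,0,0,80,-50,-185,60,0,0,0,80,-80,-200,62,0,0,0,80,-115,-205,62]}}

```text
t: 21.67
eef_pos: [0.4952, -0.0587, 0.2566]
tcp_rot: [-179.9, 9.3, -175.5]
force: [0.4, 0.2, -0.2]
width: 0.0621
gripper_force: 0.0
```

Run:
```python
from h import *
print(T()[0]);rel([.43,-.377,.2],[180,0,172.5])
```

```text
[ 0.49519178 -0.05869986  0.25660405]
turn [ 0.8  9.3 11.9] shift mm [  97.7 -312.2   42.1]
```

Request:
{"method": "send_rows", "body": {"motion": [0,1,1.5,8,-30,0,62,0,2,3,18,-62,0,62,0,3.5,5,30,-96,3,62,0.3,5,6.5,42,-130,8,62,0.5,6.5,8,54,-165,14,62,0.6,7.5,9.5,66,-200,20,62,0.8,8.5,11,77,-235,28,62,0.8,9.3,12,87,-268,34,62,0.8,9.3,12,94,-296,40,62,0.8,9.3,12,97,-312,42,62]}}

```text
t: 22.5
eef_pos: [0.4265, -0.3791, 0.1941]
tcp_rot: [-180.0, -0.6, 172.1]
force: [0.3, 0.3, 0.8]
width: 0.0618
gripper_force: 0.0
```

Request:
{"method": "send_rows", "body": {"motion": [0,0,0,0,0,0,62,0,0,0,0,0,0,62,0,0,0,0,0,0,62]}}

```text
t: 22.75
eef_pos: [0.427, -0.3749, 0.1954]
tcp_rot: [179.9, -0.6, 172.3]
force: [0.9, 0.6, 0.7]
width: 0.0622
gripper_force: 0.0
```

Run:
```python
from h import *
P=camera_params("wrist");print(get_obs()["qd"].round(1),T()[0]);a=capture("wrist");cv2.imwrite("pics/w10.png",a[:,:,::-1])
for r in topbox(a,[.43,-.377],P): print(r)
q=topbox(a,[.43,-.377],P)[0][1]/1e3
rel([q[0],q[1],.022],[180,0,172.5])
```

```text
[ 0.8 -0.7 -0.4  0.1 -0.2 -0.1] [ 0.42702574 -0.37486185  0.19535374]
(np.float64(0.029240396634756152), array([ 402.2, -386.2]), array([40.1, 57.6]), 82.5)
turn [ 0.1 -0.6 -0.1] shift mm [ 21.2 -15.1 173.7]
```

Box B has been knocked about 3 cm, to (0.402, -0.386), with the same yaw. I'll grasp it there.

Request:
{"method": "send_rows", "body": {"motion": [0,-0.6,0,7,-5,25,62,0,-0.6,0,14,-10,55,62,0,-0.6,0,21.5,-15,90,62,0,-0.6,0,21.5,-15,125,62,0,-0.6,0,21.5,-15,155,62,0,-0.6,0,21.5,-15,170,62,0,-0.6,0,21.5,-15,175,62,0,-0.6,0,21.5,-15,175,62,0,-0.6,0,21.5,-15,175,38,0,-0.6,0,21.5,-15,175,38]}}

```text
t: 23.63
eef_pos: [0.403, -0.3881, 0.0224]
tcp_rot: [-179.9, 0.1, 172.3]
force: [1.1, -2.6, -1.8]
width: 0.0409
gripper_force: 41.7
```

Request:
{"method": "send_rows", "body": {"motion": [0,0,0,0,0,0,38,0,0,0,0,0,0,38,0,0,0,0,0,0,38,0,0,0,0,0,0,38]}}

```text
t: 23.97
eef_pos: [0.4028, -0.3884, 0.0223]
tcp_rot: [-180.0, 0.1, 172.3]
force: [-0.3, -0.1, 7.0]
width: 0.0411
gripper_force: 42.8
```

Run:
```python
from h import *
w,R=ramp(115,2,22);go(w+[0,0,.2],R)
```

```text
to [0.542  0.1273 0.2537] zaxis [ 0.16  0.01 -0.99] turn [ -1.   -8.8 -12. ] shift [ -69.3  529.6 -231.6]
```

Request:
{"method": "send_rows", "body": {"motion": [0,0,0,0,0,-25,38,0,0,0,0,0,-60,38,0,0,0,0,4,-97,38,0,0,0,-2,15,-132,38,0,0,-1,-5,33,-163,38,0,-1,-2,-9,56,-190,38,0,-2,-3,-13,84,-213,38,0,-3,-4,-17,116,-228,38,0,-3.5,-5,-22,150,-236,38,0,-4,-6,-26,186,-240,38]}}

```text
t: 24.8
eef_pos: [0.4532, -0.2062, 0.2629]
tcp_rot: [-179.7, 4.2, 178.3]
force: [-0.3, 0.4, -2.1]
width: 0.0415
gripper_force: 41.8
```

Request:
{"method": "send_rows", "body": {"motion": [0,-0.5,-1,-5,37,2,38,0,-1,-1.5,-10,74,2,38,0,-1.5,-2,-15,111,3,38,0,-2,-2.5,-20,148,3,38,0,-2.5,-3,-25,185,4,38,0,-3,-4,-30,222,4,38,0,-3.5,-5,-34,257,5,38,0,-4,-5.5,-38,290,5,38,-0.5,-4.5,-6,-41,318,6,38,-1,-4.8,-6,-43,336,8,38]}}

```text
t: 25.63
eef_pos: [0.5056, 0.1306, 0.2552]
tcp_rot: [179.7, 8.8, -175.5]
force: [-0.8, -0.2, -1.8]
width: 0.0412
gripper_force: 41.8
```

Request:
{"method": "send_rows", "body": {"motion": [0,0,0,0,3,10,38,0,0,0,0,3,20,38,0,0,0,0,3,20,38,0,0,0,0,3,20,38,0,0,0,0,3,20,38]}}

```text
t: 26.05
eef_pos: [0.5084, 0.1301, 0.2346]
tcp_rot: [179.8, 8.7, -175.8]
force: [0.4, 0.1, -0.3]
width: 0.0411
gripper_force: 41.8
```

Run:
```python
from h import *
print(get_obs()["qd"].round(1));w,R=ramp(115,2,22);go(w,R);a=capture("wrist");cv2.imwrite("pics/w11.png",a[:,:,::-1])
```

```text
[-0.1 -0.3  1.  -0.2  0.1  0. ]
to [0.542  0.1273 0.0537] zaxis [ 0.16  0.01 -0.99] turn [ 0.2 -0.3 -0.1] shift [ -5.7  -5.8 183.8]
```

View pics/w11.png

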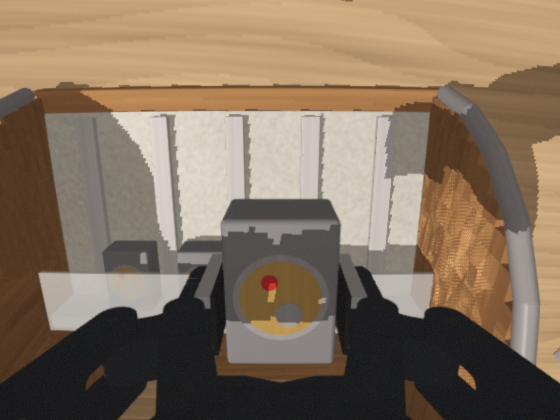

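The wrist view shows box B at column 281 and lane 2's centre at about 273, between the strips at 235 and 311. That matches the computed -6 mm sideways shift. Boxes A and C sit under the plate in lanes 0 and 1.

Request:
{"method": "send_rows", "body": {"motion": [0,0,0,-1,-2,30,38,0,0,0,-2,-4,65,38,0,0,0,-4,-6,100,38,0,0,0,-5,-6,135,38,0,0,0,-5.5,-6,162,38,0,0,0,-5.5,-6,178,38,0,0,0,-5.5,-6,183,38,0,0,0,-5.5,-6,183,38,0,0,0,-5.5,-6,184,38,0,0,0,-5.5,-6,184,38]}}

```text
t: 26.93
eef_pos: [0.5434, 0.128, 0.0548]
tcp_rot: [179.8, 8.9, -175.7]
force: [0.7, -0.2, -0.9]
width: 0.0413
gripper_force: 42.0
```

Run:
```python
from h import *
w,R=ramp(115,2,22);go(w,R);print(get_obs()["force"])
```

```text
to [0.542  0.1273 0.0537] zaxis [ 0.16  0.01 -0.99] turn [ 0.2 -0.1 -0. ] shift [ 1.6 -0.6  0.8]
[ 0.65488161 -0.17137112 -0.93605   ]
```

Request:
{"method": "send_rows", "body": {"motion": [0,0,0,0,0,1,38,0,0,0,0,0,1,52,0,0,0,0,0,1,52,0,0,0,0,0,1,52,0,0,0,0,0,-20,52,0,0,0,0,0,-50,52,0,0,0,20,0,-60,20,0,0,0,48,0,-60,0,0,0,0,48,0,-60,0,0,0,0,48,0,-60,0]}}

```text
t: 27.77
eef_pos: [0.4839, 0.1238, 0.1054]
tcp_rot: [179.8, 8.6, -175.7]
force: [0.8, 0.5, -0.3]
width: 0.0036
gripper_force: 0.0
```

Run:
```python
from h import *
print(get_obs()["width"]);a=capture("wrist");cv2.imwrite("pics/w12.png",a[:,:,::-1])
w,R=ramp(164,2,20);go(w,R);w,R=ramp(71,2,20);go(w,R)
```

```text
0.0036335905010856794
to [0.494  0.1237 0.0441] zaxis [ 0.16  0.01 -0.99] turn [ 0.2 -0.2  0. ] shift [ 1.3 -1.1 62.4]
to [0.5856 0.1306 0.0586] zaxis [ 0.16  0.01 -0.99] turn [ 0.2 -0.2  0. ] shift [-91.7  -1.1  62.1]
```

View pics/w12.png

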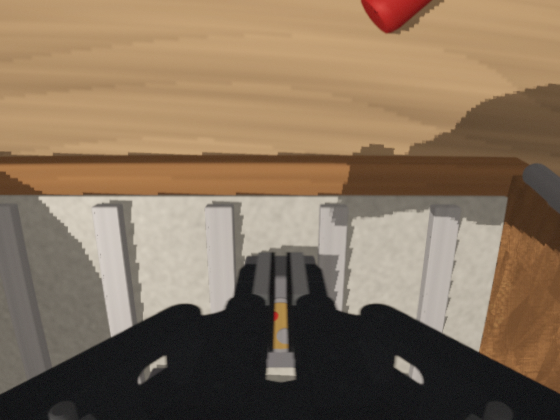

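Box B lies in lane 2, window up, between the strips at columns 220 and 332. I'll push it up now.

Request:
{"method": "send_rows", "body": {"motion": [0,0,0,0,-1,25,0,0,0,0,0,-1,48,0,0,0,0,0,-1,60.5,0,0,0,0,0,-1,60.5,0,0,0,0,-8,-1,60.5,0,0,0,0,-18,-1,60.5,0,0,0,0,-28,-1,60.5,0,0,0,0,-40,-1,60.5,0,0,0,0,-52,-1,60.5,0,0,0,0,-64,-1,60.5,0]}}

```text
t: 28.65
eef_pos: [0.5612, 0.1289, 0.0577]
tcp_rot: [179.8, 8.9, -175.7]
force: [-1.0, -0.3, 0.3]
width: 0.0006
gripper_force: 0.3
```

Request:
{"method": "send_rows", "body": {"motion": [0,0,0,-10,0,0,0,0,0,0,-18,0,0,0,0,0,0,-23,0,0,0,0,0,0,-26,0,0,0,0,0,0,-28,0,0,0,0,0,0,-30,0,0,0,0,0,0,-31,0,0,0,0,0,0,-31,0,0,0]}}

```text
t: 29.32
eef_pos: [0.5854, 0.1307, 0.0593]
tcp_rot: [179.8, 8.4, -175.7]
force: [-5.2, -0.6, 2.4]
width: -0.0002
gripper_force: 2.8
```

Run:
```python
from h import *
w,R=ramp(71,2,20);go(w,R)
```

```text
to [0.5856 0.1306 0.0586] zaxis [ 0.16  0.01 -0.99] turn [ 0.2 -0.6  0. ] shift [-0.1 -0.1  0.7]
```

Request:
{"method": "send_rows", "body": {"motion": [0,0,0,-1,0,0,0,0,0,0,-2,0,0,0,0,0,0,-2,0,0,0,0,0,0,-2,0,0,0]}}

```text
t: 29.65
eef_pos: [0.5855, 0.1307, 0.059]
tcp_rot: [179.8, 8.2, -175.7]
force: [-8.8, -0.2, 4.5]
width: -0.0002
gripper_force: 4.3
```

Request:
{"method": "send_rows", "body": {"motion": [0,0,0,5,0,0,0,0,0,0,20,0,0,0,0,0,0,40,0,-20,0,0,0,0,50,0,-50,0,0,0,0,60,0,-85,20,0,0,0,70,0,-120,40,0,0,0,80,0,-155,60,0,0,0,80,0,-190,80,0,0,0,80,0,-220,80,0,0,0,80,0,-220,80]}}

```text
t: 30.48
eef_pos: [0.4824, 0.1223, 0.2743]
tcp_rot: [179.7, 9.6, -175.7]
force: [1.4, 0.2, 0.4]
width: 0.072
gripper_force: 0.0
```

Request:
{"method": "send_rows", "body": {"motion": [0,0,0,0,0,-10,80,0,0,0,0,0,-20,80,0,0,0,0,0,-20,80,0,0,0,0,0,-20,80,0,0,0,0,0,-20,80]}}

```text
t: 30.9
eef_pos: [0.4752, 0.1214, 0.2847]
tcp_rot: [179.8, 8.6, -175.7]
force: [-0.6, 0.1, 0.4]
width: 0.0803
gripper_force: 0.0
```

Run:
```python
from h import *
P=camera_params("wrist");a=capture("wrist");s=capture("scene")
cv2.imwrite("pics/end.png",np.hstack([cv2.resize(a,(400,300)),cv2.resize(s,(400,300))])[:,:,::-1])
# front top edge of each box at the stop: s=60, h=30
for l in(0,1,2): print(l,(proj("wrist",[ramp(60,l,30)[0]],P)[0]*400/560).round(1))
```

```text
0 [110.1 181.8]
1 [155. 182.]
2 [200.4 182. ]
```

View pics/end.png

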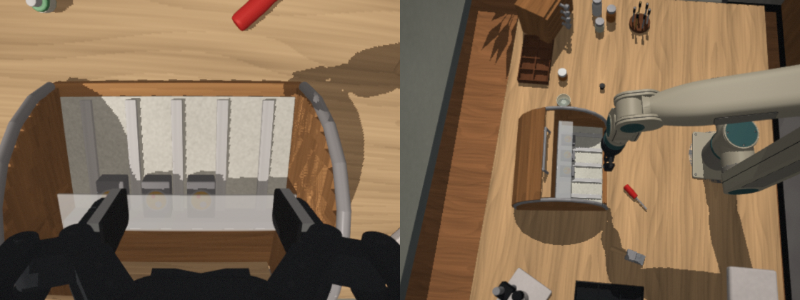

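All three boxes sit straight under the plate in lanes 0 to 2, with their front edges level at row 182. The shutter is open, the gripper is clear, and no fourth box shows in either view.

```bash
python3 -c "
from station import *
print(close_job())"
```

```text
the job is handed in; nothing more can be done
None
```

The job is handed in: the shutter is fully open and all three boxes found (no fourth was visible) are window up against the top stop in lanes 0, 1 and 2; nothing else on the bench was handled.

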